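# Put the swapped lids back on their own jars

### The job

The three terracotta lids are on the wrong jars: swap them round so that the round jar, the square jar and the oblong jar each wear the lid of their own shape, centred, flat and squared up with the jar. Lay one lid aside on the empty banding wheel on the way, because no lid may be put down on the dirty table; set each lid down without dropping it (fired clay chips) and leave the bowl and the glass tumbler where they stand.

Things in the scene. Friction and masses are not known exactly. Their poses are not given: they have to be found in the camera images.
- lid_round: Round flat lid of orange-brown fired clay, a disc 96 mm across and 9 thick, flat underneath. Centred on top a bar handle of the same clay, 44 long along the lid's x, 16 thick along y, its top 37 above the underside. Origin: centre of the plate's underside; z up. Loose, about 0.17 kg. At the start it lies on the square jar.
- lid_square: Square flat lid of orange-brown fired clay, 92 x 92 mm and 9 thick, flat underneath. Centred on top a bar handle of the same clay, 44 long along the lid's x, 16 thick along y, its top 37 above the underside. Origin: centre of the plate's underside; z up. Loose, about 0.19 kg. At the start it lies on the oblong jar.
- lid_oblong: Oblong flat lid of orange-brown fired clay, 126 mm (x) by 76 mm (y) and 9 thick, flat underneath. Centred on top a bar handle of the same clay, 44 long along the lid's x, 16 thick along y, its top 37 above the underside. Origin: centre of the plate's underside; z up. Loose, about 0.22 kg. At the start it lies on the round jar.
- jar_round: Round open jar of dark brown stoneware, fixed: 108 mm across, 64 high, with a flat rim 16 wide round a mouth 76 across; a lid lies flat on the rim, its underside 64 above the table. Origin: centre of the jar's underside; z up.
- jar_square: Square open jar of dark brown stoneware, fixed: 104 x 104 mm, 58 high, with a flat rim 16 wide round a square mouth 72 wide; a lid lies flat on the rim, its underside 58 above the table. Origin: centre of the jar's underside; x and y along its sides, z up.
- jar_oblong: Oblong open jar of dark brown stoneware, fixed: 136 mm (x) by 84 mm (y), 52 high, with a flat rim 14 wide round a mouth 108 x 56; a lid lies flat on the rim, its underside 52 above the table. Origin: centre of the jar's underside; x along its long side, z up.
- wheel: Banding wheel (potter's turntable), locked and fixed, empty: a flat aluminium disc 150 mm across on a dark foot; the top of the disc is 58 above the table. The free spot for one lid. Origin: centre of the underside of the foot; z up.
- bowl: Bystander: small terracotta bowl, 88 mm across the rim and 40 high, standing loose on the table. Origin: centre of its underside.
- tumbler: Bystander: clear glass tumbler, 64 mm across and 85 high, standing loose and empty on the table. Origin: centre of its underside.
Not all that is in view belongs to the job. Leave any green look-alike of the lid_square alone.

How it is judged:
On the way:
1. one lid lies flat on the banding wheel, let go (((horizontal distance between lid_round and wheel below 0.05 m and z of lid_round in the frame of wheel between 0.054 and 0.062 m and angle between lid_round's own z axis and vertical below 0.06 rad and linear speed of lid_round below 0.02 m/s and angular speed of lid_round below 0.1 rad/s and contact force between lid_round and the fingers below 0.1 N) or (horizontal distance between lid_square and wheel below 0.05 m and z of lid_square in the frame of wheel between 0.054 and 0.062 m and angle between lid_square's own z axis and vertical below 0.06 rad and linear speed of lid_square below 0.02 m/s and angular speed of lid_square below 0.1 rad/s and contact force between lid_square and the fingers below 0.1 N) or (horizontal distance between lid_oblong and wheel below 0.05 m and z of lid_oblong in the frame of wheel between 0.054 and 0.062 m and angle between lid_oblong's own z axis and vertical below 0.06 rad and linear speed of lid_oblong below 0.02 m/s and angular speed of lid_oblong below 0.1 rad/s and contact force between lid_oblong and the fingers below 0.1 N))), for 0.2 s.
At the end, for the whole second after the job is handed in: Each lid lies on the jar of its own shape: centred within 10 mm, flat (within 0.06 rad) with its underside within 4 mm of the rim's height, the square and the oblong lid squared up with their jars within 0.2 rad (either way round that fits), all at rest (horizontal distance between lid_round and jar_round below 0.01 m and z of lid_round in the frame of jar_round between 0.06 and 0.068 m and angle between each of lid_round, lid_square, lid_oblong's own z axis and vertical below 0.06 rad and linear speed of each of lid_round, lid_square, lid_oblong below 0.02 m/s and angular speed of each of lid_round, lid_square, lid_oblong below 0.1 rad/s and horizontal distance between lid_square and jar_square below 0.01 m and z of lid_square in the frame of jar_square between 0.054 and 0.062 m and (angle between the x axis of lid_square and the x axis of jar_square, either way round below 0.2 rad or angle between the x axis of lid_square and the y axis of jar_square, either way round below 0.2 rad) and horizontal distance between lid_oblong and jar_oblong below 0.01 m and z of lid_oblong in the frame of jar_oblong between 0.048 and 0.056 m and angle between the x axis of lid_oblong and the x axis of jar_oblong, either way round below 0.2 rad); the robot touches nothing.
It fails at once if a lid gets down to the table (its origin lower than 40 mm) (height (world z) of any of lid_round, lid_square, lid_oblong below 0.04 m).
It fails at once if a lid is dropped: it falls faster than 0.45 m/s (about 10 mm of free fall) out of the fingers ((linear speed of lid_round above 0.45 m/s and contact force between lid_round and the fingers below 0.1 N) or (linear speed of lid_square above 0.45 m/s and contact force between lid_square and the fingers below 0.1 N) or (linear speed of lid_oblong above 0.45 m/s and contact force between lid_oblong and the fingers below 0.1 N)).
It fails at once if the bowl or the tumbler is shifted by more than 20 mm or tipped (distance of any of bowl, tumbler from where it was at the start of the episode above 0.02 m or angle between any of bowl, tumbler's own z axis and vertical above 0.3 rad).
It also fails if it takes over 112 s, if anything falls off the work surface, if the arm or the gripper's body presses on something with over 40 N, if the wrist force passes 120 N, or if a joint passes its speed limit or range.

### The arm

A 6-joint arm with a two-finger parallel gripper is mounted at the origin on the work surface. World frame = base frame: x ahead of the robot, y to its left, z up, the work surface at z = 0. Lengths are in m, angles in rad, forces in N, time in s.
With the tool pointing down it reaches from about 0.275 to 0.75 m from the base axis. Payload 10.2 kg.
Tool frame: the origin (TCP) lies midway between the tips of the shut fingers; the grasp point (between the pads) lies manip.pinch_z behind it (manip.pinch_z is the distance from the TCP to the grasp point, in m); z points along the fingers, y is the line along which they close (so a half turn about z gives the same grasp; the last joint's range is limited). The gripper opens to 88 mm and grips with 3 to 60 N. Pads are 18 mm wide; open, the fingers measure 123 mm over their backs; the gripper's body (75 mm by 187 mm) begins 45 mm behind the grasp point.
Start: joints at [-1.377, 0.313, 1.498, -0, 1.331, -0.223], TCP at [0.213, -0.48, 0.239] pointing down, gripper open.
Joint ranges: [-2.94, 2.94], [-0.97, 2.17], [0.19, 2.56], [-1.23, 4.37], [0.02, 3.11], [-2.88, 2.88]. Speed limits (rad/s): [2.39, 2.39, 3.01, 3.14, 3.14, 3.14].

### API

Orientations are given as a unit quaternion [w, x, y, z].
In Python, from plant import sensors, vision, manip gives the robot as it stands.
- The arm moves only by the shell command python3 -m creep 'ROWS' [OPENING]. ROWS is JSON, a list of rows, each an object of numbers: "x", "y", "z": the shift along the tool's x, y, z in mm; "rx", "ry", "rz": the turn, a rotation vector about the tool's x, y, z in rad. A call has exactly 5 rows; each row shifts and turns the commanded pose from where the row before left it, along the tool's axes as they then stand; what a row does not reach is not made up. A row lasts 1/10 s, in which the tool goes at most 50 mm and 8.59 degrees, less where a joint would pass 70% of its speed; a pose out of reach is approached as far as the arm can. A call with a gripper value outside its range is refused whole. OPENING is the finger opening in mm, from 0 to 88.1, set as the call begins (- or left out, the last holds). The fingers move at their own pace and stop on an object; the grip force is fixed at half the most. Time passes only in rows, so rows that do not move let the fingers close, or fill a call up. It gives the time, the measured TCP pose, the force, the opening and the grip force at its end, in the units of the state.
- sensors.get_state(): the state, without advancing time (a new reading comes with each control period).
- vision.camera(name): name is "scene" or "top"; returns (picture, depth): 400x640x3 uint8, red, green, blue; 400x640 float32, m along the optical axis (not along the pixel's ray), 0 where there is no reading.
- vision.get_calibration(name): a dict with "K" (3x3 intrinsics, pixels), "distortion" ([k1, k2, p1, p2, k3] as OpenCV has them; the pictures are not rectified), "origin" and "attitude" of the camera in the world. Camera axes: x right, y up, looking along -z (the intrinsics and any distortion apply to the point x, -y, -z); pixel columns grow to the right and rows downward; lengths in m; the calibration is good to about 2 mm. A picture is of the moment at which its call begins. get_calibration takes no time and is no camera call.
- manip.job_done(): hands the job in; it is judged then, once.
The state is a dict: "clock": time; "joint_pos": joint angles; "dq": joint speeds; "joint_efforts": joint torques, N m; "tool_pos": TCP position; "tcp_rot": TCP orientation; "force": force on the tool from outside, world axes, zero at the start; "ft_torque": the same for the moment, N m; "grip_width": finger opening in m; "gripper_force": force on a finger pad.
Only numpy, scipy, OpenCV 4.12 (cv2) and the standard library are available. Lean on these libraries where they do the work, as an engineer would, in place of code of your own. Each camera call takes 0.05 s, during which the arm holds its last target. There are 200 camera calls.

## Working session

There is one attempt and no reset: what is moved stays moved. The work goes in short steps, Python scripts to look and compute and a shell command to move; the robot and the scene stay as the last step left them, time stands still between calls to the robot, and variables do not carry over. Pictures are saved under pics/ and viewed, at most 14 in all, crops included, and the job is handed in when it is done.

```bash
mkdir -p pics; ls; python3 - <<'E'
from plant import sensors, vision, manip
import cv2, numpy as np
for n in ("top","scene"):
    p,d=vision.camera(n); cv2.imwrite(f"pics/{n}0.png",p[:,:,::-1]); np.save(f"pics/{n}0.npy",d)
    c=vision.get_calibration(n); print(n,{k:np.round(np.array(v),4).tolist() for k,v in c.items()})
print(manip.pinch_z, sensors.get_state())
E
```

```text
pics
top {'K': [[492.7918, 0.0, 319.3602], [0.0, 492.7918, 197.3506], [0.0, 0.0, 1.0]], 'distortion': [-0.0092, 0.0, 0.0, 0.0, 0.0], 'origin': [0.3036, 0.0622, 1.7325], 'attitude': [-0.7066, -0.019, 0.0247, 0.707]}
scene {'K': [[496.5437, 0.0, 318.3976], [0.0, 496.5437, 193.4735], [0.0, 0.0, 1.0]], 'distortion': [-0.1036, 0.0, 0.0, 0.0, 0.0], 'origin': [1.4075, -0.3895, 1.3542], 'attitude': [0.7834, 0.2958, 0.1854, 0.5143]}
0.0187 {'clock': 0.1, 'joint_pos': array([-1.37738095e+00,  3.13357231e-01,  1.49832730e+00,  3.25415462e-06,
        1.33101861e+00, -2.23419539e-01]), 'dq': array([ 1.84165228e-03, -2.15384287e-03, -1.67192218e-03,  5.67988219e-04,
        8.40628947e-04,  2.74872743e-05]), 'joint_efforts': array([ 3.46542649e-03, -4.02811325e+01, -2.52643955e+01,  6.95244712e-02,
        3.42227484e-02, -5.77360470e-05]), 'tool_pos': array([ 0.21249386, -0.47983973,  0.23824987]), 'tcp_rot': array([-5.55158279e-04,  9.78359516e-01,  2.06911451e-01,  9.90964677e-06]), 'force': array([ 0.32283385, -0.40602485,  0.47952028]), 'ft_torque': array([ 0.03053798, -0.00534589,  0.04025287]), 'gripper_force': 0.0, 'grip_width': 0.08841011769358656}
```

View pics/top0.png

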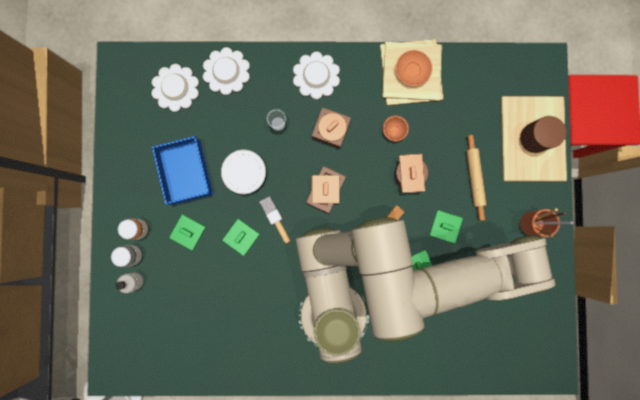

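View pics/scene0.png

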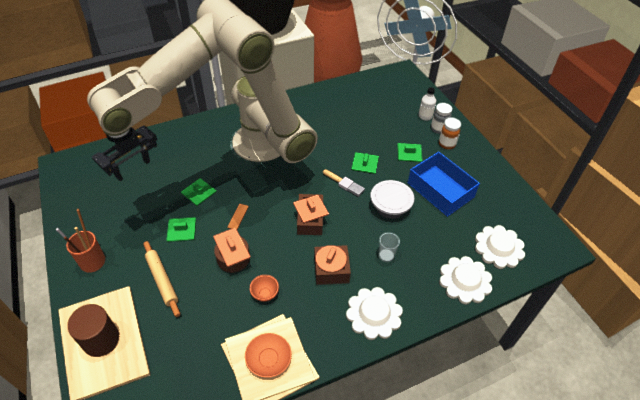

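The top view shows the round lid on the square jar at (332,127), the square lid on the oblong jar at (326,189) and the oblong lid on the round jar at (412,173). The wheel disc is at (243,172), the bowl at (396,129) and the tumbler at (277,121). The green square lids at (187,232), (241,237), (446,226) and (420,262) are look-alikes lying on the table. The three terracotta lids on jars are the ones meant. I'll confirm in an enlarged crop and measure.

```bash
cat > h.py <<'E'
import numpy as np, cv2
from plant import vision, sensors
from scipy.spatial.transform import Rotation as R
def cal(n):
    c=vision.get_calibration(n); q=np.array(c["attitude"]); return np.array(c["K"]),np.array(c["distortion"]),np.array(c["origin"]),R.from_quat(q[[1,2,3,0]])
def onplane(n,uv,z):
    K,D,o,r=cal(n); u=cv2.undistortPoints(np.array(uv,float).reshape(-1,1,2),K,D)[:,0]
    w=r.apply(np.c_[u[:,0],-u[:,1],-np.ones(len(u))]); return o+w*((z-o[2])/w[:,2])[:,None]
def cloud(n,d):
    K,D,o,r=cal(n); v,u=np.mgrid[:400,:640]; p=cv2.undistortPoints(np.c_[u.ravel(),v.ravel()].astype(float).reshape(-1,1,2),K,D)[:,0]
    d=d.ravel(); return (o+r.apply(np.c_[p[:,0]*d,-p[:,1]*d,-d])).reshape(400,640,3)
E
python3 - <<'E'
from h import *
p=cv2.imread("pics/top0.png"); d=np.load("pics/top0.npy")
cv2.imwrite("pics/crop_a.png",cv2.resize(p[105:215,300:435],None,fx=5.4,fy=5.4,interpolation=cv2.INTER_CUBIC))
P=cloud("top",d)
for name,u,v in [("rlid",332,127),("sqlid",326,189),("oblid",412,173),("wheel",243,172),("bowl",396,129),("tumb",277,121)]:
    w=P[v-22:v+23,u-22:v*0+u+23].reshape(-1,3); h=np.histogram(w[:,2],np.arange(-0.0175,.12,.005)); print(name,dict((int(round(e*1000+2.5)),int(c)) for c,e in zip(h[0],h[1]) if c>5))
E
```

```text
rlid {-10: 31, -5: 281, 0: 460, 5: 243, 10: 30, 15: 9, 20: 6, 25: 11, 30: 6, 35: 8, 40: 7, 45: 14, 50: 40, 55: 105, 60: 202, 65: 263, 70: 189, 75: 44, 85: 7, 90: 20, 95: 27, 100: 12}
sqlid {-10: 42, -5: 221, 0: 417, 5: 246, 10: 38, 15: 18, 20: 11, 40: 7, 45: 41, 50: 130, 55: 211, 60: 340, 65: 192, 70: 38, 85: 22, 90: 20, 95: 9}
oblid {-10: 38, -5: 222, 0: 461, 5: 239, 10: 35, 15: 7, 25: 8, 35: 6, 50: 8, 55: 12, 60: 48, 65: 144, 70: 314, 75: 285, 80: 90, 85: 10, 90: 6, 95: 16, 100: 27, 105: 19}
wheel {-10: 27, -5: 141, 0: 209, 5: 114, 10: 18, 45: 7, 50: 122, 55: 531, 60: 651, 65: 175, 70: 16}
bowl {-10: 62, -5: 383, 0: 707, 5: 413, 10: 124, 15: 73, 20: 52, 25: 48, 30: 38, 35: 46, 40: 54, 45: 13}
tumb {-10: 69, -5: 434, 0: 788, 5: 438, 10: 79, 15: 10, 25: 7, 30: 8, 35: 14, 40: 16, 45: 11, 50: 11, 55: 11, 60: 12, 65: 13, 70: 15, 75: 8, 80: 22, 85: 31, 90: 9}
```

View pics/crop_a.png

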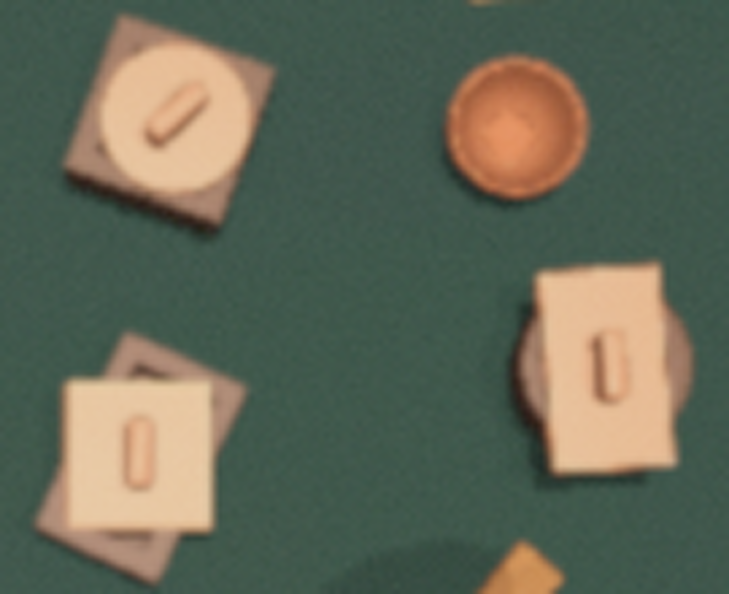

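The crop confirms it: round terracotta lid on the square jar at crop (176,117), square lid on the oblong jar at (140,455), oblong lid on the round jar at (607,368). I'll fit the known shapes to the corners read off the crop.

```bash
python3 - <<'E'
from h import *
f=lambda uv:(np.array(uv,float)+.5)/5.4-.5+[300,105]
def rect(name,uv,z,L,W):
    w=onplane("top",f(uv),z)[:,:2]; best=None
    for s in (1,-1):
        m=np.array([[L,W],[-L,W],[-L,-W],[L,-W]])/2
        m=m if s==1 else np.array([[-L,W],[-L,-W],[L,-W],[L,W]])/2
        c=w.mean(0); q=w-c; a=np.arctan2((m[:,0]*q[:,1]-m[:,1]*q[:,0]).sum(),(m*q).sum())
        r=np.array([[np.cos(a),-np.sin(a)],[np.sin(a),np.cos(a)]]); e=np.sqrt(((m@r.T-q)**2).sum(1).mean())
        if best is None or e<best[2]: best=(c,a,e)
    print(name,np.round(best[0],4),"yaw",round(np.degrees(best[1])%180,1),"rms",round(best[2],4))
def hand(name,a,b,z):
    w=onplane("top",f([a,b]),z)[:,:2]; d=w[1]-w[0]; print(name,np.round(w.mean(0),4),"yaw",round(np.degrees(np.arctan2(d[1],d[0]))%180,1),"len",round(np.hypot(*d),4))
# order of corners chosen CCW/CW seen from above: reversed so world order is CCW
R4=lambda l:l[::-1]
rect("jar_sq",R4([(122,15),(275,70),(220,220),(68,165)]),.058,.104,.104)
rect("lid_sq",R4([(64,380),(212,380),(213,531),(65,531)]),.061,.092,.092)
rect("jar_ob",R4([(128,332),(246,388),(157,582),(38,522)]),.052,.136,.084)
rect("lid_ob",R4([(538,270),(660,264),(677,466),(553,474)]),.073,.126,.076)
print("lid_r",onplane("top",f([(176,117)]),.067), "jar_r",onplane("top",f([(606,370)]),.064))
hand("h_r",(148,140),(207,88),.095); hand("h_sq",(140,417),(140,490),.089); hand("h_ob",(609,328),(614,402),.101)
P=cloud("top",np.load("pics/top0.npy")); 
for n,u,v,lo in (("wheel",243,172,.035),("bowl",396,129,.03),("tumb",277,121,.06)):
    m=np.zeros((400,640),np.uint8); m[v-26:v+27,u-26:u+27]=P[v-26:v+27,u-26:u+27,2]>lo
    c=max(cv2.findContours(m,0,1)[0],key=cv2.contourArea); e=cv2.minEnclosingCircle(c); print(n,e,onplane("top",[e[0]],{"wheel":.058,"bowl":.04,"tumb":.085}[n]))
# round jar by colour from scene-independent check: silhouettes of z>0.03
for n,u,v in (("obl+rj",412,173),("rl+sj",332,127),("sl+oj",326,189)):
    w=P[v-30:v+31,u-30:u+31].reshape(-1,3); w=w[w[:,2]>.03]; print(n,w[:,:2].min(0).round(3),w[:,:2].max(0).round(3))
E
```

```text
jar_sq [0.6519 0.0074] yaw 160.1 rms 0.0008
lid_sq [0.4359 0.0286] yaw 90.1 rms 0.0018
jar_ob [0.4364 0.026 ] yaw 154.7 rms 0.0012
lid_ob [ 0.4898 -0.2655] yaw 3.6 rms 0.0015
lid_r [[0.6502716  0.00466512 0.067     ]] jar_r [[ 0.48967978 -0.26659164  0.064     ]]
h_r [0.6463 0.0047] yaw 131.7 len 0.0493
h_sq [0.4349 0.0283] yaw 179.9 len 0.0454
h_ob [ 0.4887 -0.2627] yaw 3.1 len 0.046
wheel ((243.19064331054688, 171.18345642089844), 22.215482711791992) [[0.49691748 0.30850208 0.058     ]]
bowl ((395.5, 128.0), 12.419842720031738) [[ 0.65000781 -0.21648369  0.04      ]]
tumb ((276.1842041015625, 118.81578826904297), 9.606266021728516) [[0.6718412  0.19465341 0.085     ]]
obl+rj [ 0.304 -0.319] [0.554 0.062]
rl+sj [ 0.304 -0.059] [0.716 0.074]
sl+oj [ 0.304 -0.039] [0.512 0.091]
```

```bash
cat > to.py <<'E'
# usage: to.py x y z(m) yaw(deg): what to go, in tool axes (mm) and rz (rad)
import sys
from h import *
s=sensors.get_state(); q=s["tcp_rot"]; r=R.from_quat(q[[1,2,3,0]]); x=r.apply([1,0,0]); yaw=np.degrees(np.arctan2(x[1],x[0]))
t=np.array(sys.argv[1:4],float); ty=float(sys.argv[4]); d=(t-s["tool_pos"])*1000; dy=(ty-yaw+180)%360-180
n=r*R.from_euler("z",-dy,degrees=True)
print("t",round(s["clock"],2),"tcp",s["tool_pos"].round(4),"yaw",round(yaw,1),"tilt",round(np.degrees(np.arccos(-r.apply([0,0,1])[2])),2),"now",r.inv().apply(d).round(1),"rz",round(-np.radians(dy),3),"after turn",n.inv().apply(d).round(1),"F",s["force"].round(1),"grip",round(s["grip_width"]*1000,1),round(s["gripper_force"],1),"q6",s["joint_pos"][5].round(2))
E
python3 -m creep '[{"x":20,"y":-9},{"x":40,"y":-18},{"x":40,"y":-18},{"x":40,"y":-18},{"x":40,"y":-18}]' 40
python3 -m creep '[{"x":40,"y":-18},{"x":40,"y":-18},{"x":40,"y":-18},{"x":40,"y":-18},{"x":40,"y":-18}]'
python3 -m creep '[{"x":40,"y":-18},{"x":40,"y":-18},{"x":40,"y":-18},{"x":40,"y":-18},{"x":15,"y":-6}]'
python3 -m creep '[{"rz":-0.145},{"rz":-0.145},{"rz":-0.145},{"rz":-0.145},{"rz":-0.145}]'
python3 -m creep '[{"rz":-0.145},{"rz":-0.145},{"rz":-0.145},{"rz":-0.145},{"rz":-0.145}]'
python3 -m creep '[{"rz":-0.145},{"rz":-0.145},{"rz":-0.145},{"rz":0},{"rz":0}]'
python3 to.py 0.649 0.0047 0.15 131.7
```

```text
t 0.1 tcp [ 0.2125 -0.4798  0.2382] yaw 23.9 tilt 0.06 now [ 595.3 -266.2   88.7] rz -1.882 after turn [ 71.3 648.2  88.7] F [ 0.3 -0.4  0.5] grip 88.4 0.0 q6 -0.22schema error: expected keys x, y, z, rx, ry, rz
schema error: expected keys x, y, z, rx, ry, rz
schema error: expected keys x, y, z, rx, ry, rz
schema error: expected keys x, y, z, rx, ry, rz
schema error: expected keys x, y, z, rx, ry, rz
schema error: expected keys x, y, z, rx, ry, rz
```

```bash

python3 -m creep '[{"x":20,"y":-9,"z":0,"rx":0,"ry":0,"rz":0},{"x":40,"y":-18,"z":0,"rx":0,"ry":0,"rz":0},{"x":40,"y":-18,"z":0,"rx":0,"ry":0,"rz":0},{"x":40,"y":-18,"z":0,"rx":0,"ry":0,"rz":0},{"x":40,"y":-18,"z":0,"rx":0,"ry":0,"rz":0}]' 40
python3 to.py 0.649 0.0047 0.15 131.7
```

```text
clock: 0.6
tool_pos: [0.3451, -0.3316, 0.2385]
tcp_rot: [-0.0, 0.978, 0.207, -0.0]
force: [1.1, -1.6, -0.7]
grip_width: 0.0503
gripper_force: 0.0
t 0.6 tcp [ 0.3451 -0.3316  0.2385] yaw 23.9 tilt 0.03 now [ 413.9 -184.6   88.6] rz -1.882 after turn [ 48.9 450.6  88.6] F [ 1.1 -1.6 -0.7] grip 50.3 0.0 q6 0.14
```

```bash

python3 -m creep '[{"x":40,"y":-18,"z":0,"rx":0,"ry":0,"rz":0},{"x":40,"y":-18,"z":0,"rx":0,"ry":0,"rz":0},{"x":40,"y":-18,"z":0,"rx":0,"ry":0,"rz":0},{"x":40,"y":-18,"z":0,"rx":0,"ry":0,"rz":0},{"x":40,"y":-18,"z":0,"rx":0,"ry":0,"rz":0}]' >/dev/null
python3 -m creep '[{"x":40,"y":-18,"z":0,"rx":0,"ry":0,"rz":0},{"x":40,"y":-18,"z":0,"rx":0,"ry":0,"rz":0},{"x":40,"y":-18,"z":0,"rx":0,"ry":0,"rz":0},{"x":40,"y":-18,"z":0,"rx":0,"ry":0,"rz":0},{"x":40,"y":-18,"z":0,"rx":0,"ry":0,"rz":0}]' >/dev/null
python3 -m creep '[{"x":14,"y":-5,"z":0,"rx":0,"ry":0,"rz":0},{"x":0,"y":0,"z":0,"rx":0,"ry":0,"rz":-0.145},{"x":0,"y":0,"z":0,"rx":0,"ry":0,"rz":-0.145},{"x":0,"y":0,"z":0,"rx":0,"ry":0,"rz":-0.145},{"x":0,"y":0,"z":0,"rx":0,"ry":0,"rz":-0.145}]' >/dev/null
python3 -m creep '[{"x":0,"y":0,"z":0,"rx":0,"ry":0,"rz":-0.145},{"x":0,"y":0,"z":0,"rx":0,"ry":0,"rz":-0.145},{"x":0,"y":0,"z":0,"rx":0,"ry":0,"rz":-0.145},{"x":0,"y":0,"z":0,"rx":0,"ry":0,"rz":-0.145},{"x":0,"y":0,"z":0,"rx":0,"ry":0,"rz":-0.145}]' >/dev/null
python3 -m creep '[{"x":0,"y":0,"z":0,"rx":0,"ry":0,"rz":-0.145},{"x":0,"y":0,"z":0,"rx":0,"ry":0,"rz":-0.145},{"x":0,"y":0,"z":0,"rx":0,"ry":0,"rz":-0.145},{"x":0,"y":0,"z":0,"rx":0,"ry":0,"rz":-0.142},{"x":0,"y":0,"z":0,"rx":0,"ry":0,"rz":0}]' >/dev/null
python3 to.py 0.649 0.0047 0.0705 131.7
```

```text
t 3.1 tcp [0.6479 0.0037 0.2383] yaw 131.8 tilt 0.05 now [-1.000e-01  1.600e+00  1.678e+02] rz 0.001 after turn [-1.000e-01  1.600e+00  1.678e+02] F [-0.6  0.2  0. ] grip 40.2 0.0 q6 -0.9
```

```bash

python3 -m creep '[{"x":0,"y":1.5,"z":20,"rx":0,"ry":0,"rz":0},{"x":0,"y":0,"z":30,"rx":0,"ry":0,"rz":0},{"x":0,"y":0,"z":30,"rx":0,"ry":0,"rz":0},{"x":0,"y":0,"z":30,"rx":0,"ry":0,"rz":0},{"x":0,"y":0,"z":20,"rx":0,"ry":0,"rz":0}]' >/dev/null
python3 -m creep '[{"x":0,"y":0,"z":12,"rx":0,"ry":0,"rz":0},{"x":0,"y":0,"z":10,"rx":0,"ry":0,"rz":0},{"x":0,"y":0,"z":8,"rx":0,"ry":0,"rz":0},{"x":0,"y":0,"z":5,"rx":0,"ry":0,"rz":0},{"x":0,"y":0,"z":2.8,"rx":0,"ry":0,"rz":0}]'
python3 to.py 0.649 0.0047 0.0705 131.7
python3 - <<'E'
from h import *
for n,(a,b,c,d) in (("top",(95,160,300,370)),("scene",(200,310,270,400))):
    p,_=vision.camera(n); cv2.imwrite(f"pics/{n}1.png",cv2.resize(p[a:b,c:d,::-1],None,fx=5,fy=5,interpolation=cv2.INTER_CUBIC))
a,b=[cv2.imread(f"pics/{n}1.png") for n in("top","scene")]
cv2.imwrite("pics/g1.png",cv2.resize(b,(650,550)))
E
```

```text
clock: 4.1
tool_pos: [0.6493, 0.0046, 0.0709]
tcp_rot: [0.0, 0.409, 0.912, 0.0]
force: [-1.1, 0.7, -0.2]
grip_width: 0.0401
gripper_force: 0.0
t 4.1 tcp [0.6493 0.0046 0.0709] yaw 131.7 tilt 0.02 now [ 0.2 -0.1  0.4] rz -0.0 after turn [ 0.2 -0.1  0.4] F [-1.1  0.7 -0.2] grip 40.1 0.0 q6 -0.9
```

View pics/g1.png

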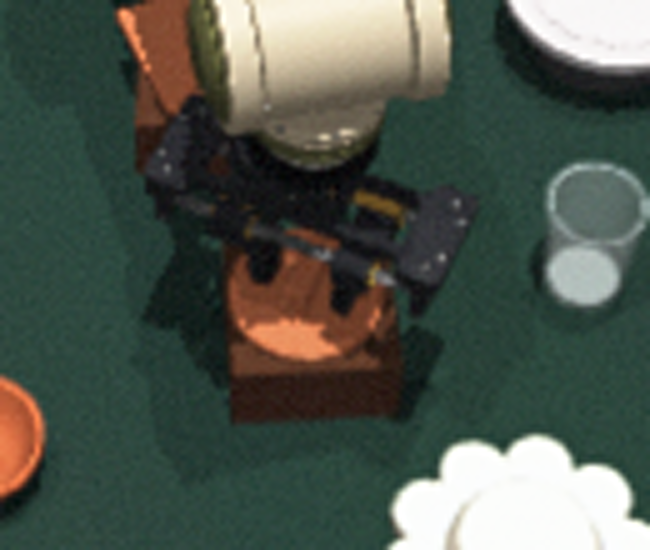

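The fingers at (262,260) and (345,290) straddle the handle at about (305,265), just above the plate. Now I'll close and lift.

```bash

python3 -m creep '[{"x":0,"y":0,"z":0,"rx":0,"ry":0,"rz":0},{"x":0,"y":0,"z":0,"rx":0,"ry":0,"rz":0},{"x":0,"y":0,"z":0,"rx":0,"ry":0,"rz":0},{"x":0,"y":0,"z":0,"rx":0,"ry":0,"rz":0},{"x":0,"y":0,"z":0,"rx":0,"ry":0,"rz":0}]' 8
python3 -m creep '[{"x":0,"y":0,"z":-2,"rx":0,"ry":0,"rz":0},{"x":0,"y":0,"z":-10,"rx":0,"ry":0,"rz":0},{"x":0,"y":0,"z":-20,"rx":0,"ry":0,"rz":0},{"x":0,"y":0,"z":-30,"rx":0,"ry":0,"rz":0},{"x":0,"y":0,"z":-38,"rx":0,"ry":0,"rz":0}]'
python3 to.py 0.4969 0.3085 0.17 131.7
```

```text
clock: 4.7
tool_pos: [0.6493, 0.0046, 0.0712]
tcp_rot: [0.0, 0.409, 0.913, 0.0]
force: [-0.3, 0.4, 2.0]
grip_width: 0.0156
gripper_force: 30.0
clock: 5.2
tool_pos: [0.6485, 0.0047, 0.1715]
tcp_rot: [-0.001, 0.409, 0.912, -0.0]
force: [0.3, -0.6, -0.9]
grip_width: 0.0154
gripper_force: 30.0
t 5.2 tcp [0.6485 0.0047 0.1715] yaw 131.7 tilt 0.14 now [327.6  89.    2. ] rz 0.0 after turn [327.6  88.9   2. ] F [ 0.3 -0.6 -0.9] grip 15.4 30.0 q6 -0.9
```

```bash

python3 -m creep '[{"x":10,"y":2.7,"z":0,"rx":0,"ry":0,"rz":0},{"x":20,"y":5.4,"z":0,"rx":0,"ry":0,"rz":0},{"x":36,"y":9.8,"z":0,"rx":0,"ry":0,"rz":0},{"x":36,"y":9.8,"z":0,"rx":0,"ry":0,"rz":0},{"x":36,"y":9.8,"z":0,"rx":0,"ry":0,"rz":0}]' >/dev/null
python3 -m creep '[{"x":36,"y":9.8,"z":0,"rx":0,"ry":0,"rz":0},{"x":36,"y":9.8,"z":0,"rx":0,"ry":0,"rz":0},{"x":36,"y":9.8,"z":0,"rx":0,"ry":0,"rz":0},{"x":36,"y":9.8,"z":0,"rx":0,"ry":0,"rz":0},{"x":26,"y":7,"z":0,"rx":0,"ry":0,"rz":0}]' >/dev/null
python3 -m creep '[{"x":15,"y":4,"z":0,"rx":0,"ry":0,"rz":0},{"x":4.5,"y":1.4,"z":10,"rx":0,"ry":0,"rz":0},{"x":0,"y":0,"z":20,"rx":0,"ry":0,"rz":0},{"x":0,"y":0,"z":20,"rx":0,"ry":0,"rz":0},{"x":0,"y":0,"z":10,"rx":0,"ry":0,"rz":0}]' >/dev/null
python3 to.py 0.4969 0.3085 0.0725 131.7
```

```text
t 6.7 tcp [0.4973 0.3072 0.1085] yaw 131.6 tilt 0.19 now [ 1.3  0.7 36. ] rz -0.001 after turn [ 1.3  0.7 36. ] F [-0.8 -0.7 -1.8] grip 15.5 30.0 q6 -0.37
```

```bash

python3 -m creep '[{"x":0,"y":0,"z":12,"rx":0,"ry":0,"rz":0},{"x":0,"y":0,"z":10,"rx":0,"ry":0,"rz":0},{"x":0,"y":0,"z":7,"rx":0,"ry":0,"rz":0},{"x":0,"y":0,"z":4,"rx":0,"ry":0,"rz":0},{"x":0,"y":0,"z":1.5,"rx":0,"ry":0,"rz":0}]' >/dev/null
python3 -m creep '[{"x":0,"y":0,"z":1,"rx":0,"ry":0,"rz":0},{"x":0,"y":0,"z":0.7,"rx":0,"ry":0,"rz":0},{"x":0,"y":0,"z":0,"rx":0,"ry":0,"rz":0},{"x":0,"y":0,"z":0,"rx":0,"ry":0,"rz":0},{"x":0,"y":0,"z":0,"rx":0,"ry":0,"rz":0}]'
python3 to.py 0.4969 0.3085 0.0715 131.7
```

```text
clock: 7.7
tool_pos: [0.4978, 0.3084, 0.0749]
tcp_rot: [0.0, 0.409, 0.913, 0.0]
force: [0.7, 0.5, -0.6]
grip_width: 0.0156
gripper_force: 30.0
t 7.7 tcp [0.4978 0.3084 0.0749] yaw 131.7 tilt 0.02 now [ 0.6 -0.6  3.4] rz 0.0 after turn [ 0.6 -0.6  3.4] F [ 0.7  0.5 -0.6] grip 15.6 30.0 q6 -0.37
```

```bash

python3 -m creep '[{"x":0,"y":0,"z":1,"rx":0,"ry":0,"rz":0},{"x":0,"y":0,"z":1,"rx":0,"ry":0,"rz":0},{"x":0,"y":0,"z":0.8,"rx":0,"ry":0,"rz":0},{"x":0,"y":0,"z":0.6,"rx":0,"ry":0,"rz":0},{"x":0,"y":0,"z":0,"rx":0,"ry":0,"rz":0}]'
```

```text
clock: 8.2
tool_pos: [0.4977, 0.3084, 0.0713]
tcp_rot: [-0.0, 0.409, 0.913, 0.0]
force: [-0.6, -0.0, -2.2]
grip_width: 0.0156
gripper_force: 30.0
```

```bash

python3 -m creep '[{"x":0,"y":0,"z":0.4,"rx":0,"ry":0,"rz":0},{"x":0,"y":0,"z":0.3,"rx":0,"ry":0,"rz":0},{"x":0,"y":0,"z":0,"rx":0,"ry":0,"rz":0},{"x":0,"y":0,"z":0,"rx":0,"ry":0,"rz":0},{"x":0,"y":0,"z":0,"rx":0,"ry":0,"rz":0}]'
```

```text
clock: 8.7
tool_pos: [0.4977, 0.3084, 0.0712]
tcp_rot: [0.0, 0.409, 0.913, 0.0]
force: [-2.4, -2.2, 5.2]
grip_width: 0.0156
gripper_force: 30.0
```

Contact: the force reads +5 N at z 0.0712. Release, then rise.

```bash

python3 -m creep '[{"x":0,"y":0,"z":0,"rx":0,"ry":0,"rz":0},{"x":0,"y":0,"z":0,"rx":0,"ry":0,"rz":0},{"x":0,"y":0,"z":0,"rx":0,"ry":0,"rz":0},{"x":0,"y":0,"z":0,"rx":0,"ry":0,"rz":0},{"x":0,"y":0,"z":0,"rx":0,"ry":0,"rz":0}]' 40 >/dev/null
python3 -m creep '[{"x":0,"y":0,"z":-5,"rx":0,"ry":0,"rz":0},{"x":0,"y":0,"z":-15,"rx":0,"ry":0,"rz":0},{"x":0,"y":0,"z":-25,"rx":0,"ry":0,"rz":0},{"x":0,"y":0,"z":-30,"rx":0,"ry":0,"rz":0},{"x":0,"y":0,"z":-25,"rx":0,"ry":0,"rz":0}]'
python3 to.py 0.4354 0.0285 0.171 180
```

```text
clock: 9.7
tool_pos: [0.4978, 0.3085, 0.1726]
tcp_rot: [0.0, 0.409, 0.913, 0.0]
force: [-0.6, -0.3, 0.3]
grip_width: 0.04
gripper_force: 0.0
t 9.7 tcp [0.4978 0.3085 0.1726] yaw 131.7 tilt 0.07 now [-167.4 -232.9    1.4] rz -0.843 after turn [  62.4 -280.     1.4] F [-0.6 -0.3  0.3] grip 40.0 0.0 q6 -0.37
```

```bash

python3 -m creep '[{"x":0,"y":0,"z":0,"rx":0,"ry":0,"rz":-0.1405},{"x":0,"y":0,"z":0,"rx":0,"ry":0,"rz":-0.1405},{"x":0,"y":0,"z":0,"rx":0,"ry":0,"rz":-0.1405},{"x":0,"y":0,"z":0,"rx":0,"ry":0,"rz":-0.1405},{"x":0,"y":0,"z":0,"rx":0,"ry":0,"rz":-0.1405}]' >/dev/null
python3 -m creep '[{"x":0,"y":0,"z":0,"rx":0,"ry":0,"rz":-0.1405},{"x":7.8,"y":-35,"z":0,"rx":0,"ry":0,"rz":0},{"x":7.8,"y":-35,"z":0,"rx":0,"ry":0,"rz":0},{"x":7.8,"y":-35,"z":0,"rx":0,"ry":0,"rz":0},{"x":7.8,"y":-35,"z":0,"rx":0,"ry":0,"rz":0}]' >/dev/null
python3 -m creep '[{"x":7.8,"y":-35,"z":0,"rx":0,"ry":0,"rz":0},{"x":7.8,"y":-35,"z":0,"rx":0,"ry":0,"rz":0},{"x":7.8,"y":-35,"z":0,"rx":0,"ry":0,"rz":0},{"x":7.8,"y":-35,"z":0,"rx":0,"ry":0,"rz":0},{"x":0,"y":0,"z":0,"rx":0,"ry":0,"rz":0}]' >/dev/null
python3 to.py 0.4354 0.0285 0.065 180
python3 - <<'E'
from h import *
p,_=vision.camera("top"); cv2.imwrite("pics/t2.png",cv2.resize(p[100:220,205:345,::-1],None,fx=5,fy=5,interpolation=cv2.INTER_CUBIC))
E
```

```text
t 11.2 tcp [0.435  0.0256 0.1711] yaw 179.8 tilt 0.05 now [ -0.3   2.9 106.1] rz -0.004 after turn [ -0.4   2.9 106.1] F [0.2 0.7 0.3] grip 39.8 0.0 q6 -1.78
```

View pics/t2.png

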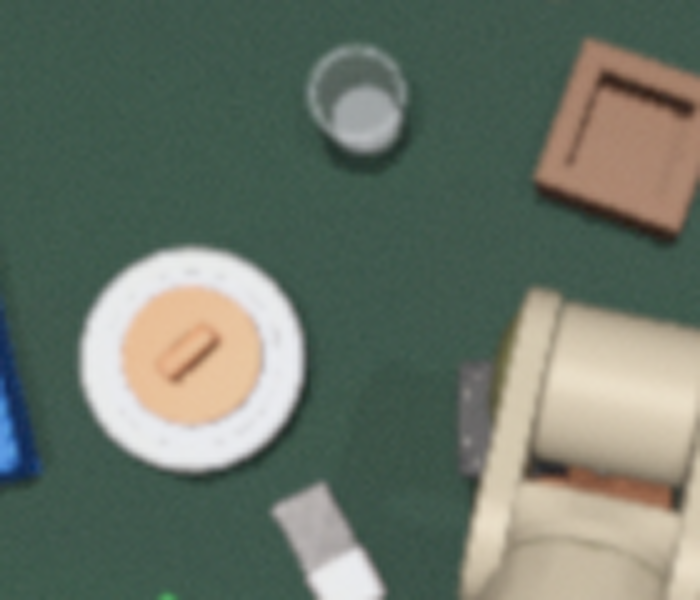

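The round lid lies flat and centred on the wheel, its centre at (192,355) against the disc's (192,358). The square jar, now open, is at the upper right. Next is the square lid.

```bash

python3 -m creep '[{"x":0,"y":2.9,"z":15,"rx":0,"ry":0,"rz":-0.004},{"x":0,"y":0,"z":25,"rx":0,"ry":0,"rz":0},{"x":0,"y":0,"z":20,"rx":0,"ry":0,"rz":0},{"x":0,"y":0,"z":15,"rx":0,"ry":0,"rz":0},{"x":0,"y":0,"z":10,"rx":0,"ry":0,"rz":0}]' >/dev/null
python3 -m creep '[{"x":0,"y":0,"z":8,"rx":0,"ry":0,"rz":0},{"x":0,"y":0,"z":6,"rx":0,"ry":0,"rz":0},{"x":0,"y":0,"z":4,"rx":0,"ry":0,"rz":0},{"x":0,"y":0,"z":2.5,"rx":0,"ry":0,"rz":0},{"x":0,"y":0,"z":0,"rx":0,"ry":0,"rz":0}]' >/dev/null
python3 to.py 0.4354 0.0285 0.065 180
python3 - <<'E'
from h import *
print(onplane("top",[(243.0,170.6)],.067),onplane("top",[(242.9,171.2)],.058))
E
```

```text
t 12.25 tcp [0.4354 0.0313 0.0651] yaw -179.8 tilt 0.0 now [ 0.  -2.8  0.1] rz 0.004 after turn [ 0.  -2.8  0.1] F [0.5 0.5 0.3] grip 40.0 0.0 q6 -1.77
[[0.49786928 0.30784245 0.067     ]] [[0.49686079 0.30949263 0.058     ]]
```

```bash

python3 -m creep '[{"x":0,"y":-2.8,"z":0,"rx":0,"ry":0,"rz":0.004},{"x":0,"y":0,"z":0,"rx":0,"ry":0,"rz":0},{"x":0,"y":0,"z":0,"rx":0,"ry":0,"rz":0},{"x":0,"y":0,"z":0,"rx":0,"ry":0,"rz":0},{"x":0,"y":0,"z":0,"rx":0,"ry":0,"rz":0}]' 8
python3 -m creep '[{"x":0,"y":0,"z":-2,"rx":0,"ry":0,"rz":0},{"x":0,"y":0,"z":-10,"rx":0,"ry":0,"rz":0},{"x":0,"y":0,"z":-20,"rx":0,"ry":0,"rz":0},{"x":0,"y":0,"z":-30,"rx":0,"ry":0,"rz":0},{"x":0,"y":0,"z":-38,"rx":0,"ry":0,"rz":0}]'
python3 to.py 0.6519 0.0074 0.171 160.1
```

```text
clock: 12.75
tool_pos: [0.4355, 0.0284, 0.0653]
tcp_rot: [0.0, -0.0, 1.0, -0.0]
force: [-0.3, -1.5, 2.2]
grip_width: 0.0155
gripper_force: 30.0
clock: 13.25
tool_pos: [0.4345, 0.0287, 0.166]
tcp_rot: [-0.001, -0.0, 1.0, 0.0]
force: [0.1, 0.1, -2.1]
grip_width: 0.0157
gripper_force: 30.0
t 13.25 tcp [0.4345 0.0287 0.166 ] yaw -180.0 tilt 0.14 now [-217.3  -21.3   -5.5] rz 0.348 after turn [-211.6   54.    -5.5] F [ 0.1  0.1 -2.1] grip 15.7 30.0 q6 -1.78
```

```bash

python3 -m creep '[{"x":0,"y":0,"z":-5,"rx":0,"ry":0,"rz":0.116},{"x":0,"y":0,"z":0,"rx":0,"ry":0,"rz":0.116},{"x":0,"y":0,"z":0,"rx":0,"ry":0,"rz":0.116},{"x":-12,"y":3,"z":0,"rx":0,"ry":0,"rz":0},{"x":-25,"y":6.4,"z":0,"rx":0,"ry":0,"rz":0}]' >/dev/null
python3 -m creep '[{"x":-35,"y":9,"z":0,"rx":0,"ry":0,"rz":0},{"x":-35,"y":9,"z":0,"rx":0,"ry":0,"rz":0},{"x":-35,"y":9,"z":0,"rx":0,"ry":0,"rz":0},{"x":-35,"y":9,"z":0,"rx":0,"ry":0,"rz":0},{"x":-22,"y":5.6,"z":0,"rx":0,"ry":0,"rz":0}]' >/dev/null
python3 -m creep '[{"x":-12,"y":3,"z":0,"rx":0,"ry":0,"rz":0},{"x":0,"y":0,"z":15,"rx":0,"ry":0,"rz":0},{"x":0,"y":0,"z":20,"rx":0,"ry":0,"rz":0},{"x":0,"y":0,"z":15,"rx":0,"ry":0,"rz":0},{"x":0,"y":0,"z":0,"rx":0,"ry":0,"rz":0}]' >/dev/null
python3 to.py 0.6519 0.0074 0.0735 160.1
python3 - <<'E'
from h import *
p,_=vision.camera("top"); cv2.imwrite("pics/t3.png",cv2.resize(p[150:220,290:450,::-1],None,fx=5,fy=5,interpolation=cv2.INTER_CUBIC))
E
```

```text
t 14.75 tcp [0.651  0.0076 0.1183] yaw 160.1 tilt 0.26 now [-1.1  0.2 44.8] rz -0.0 after turn [-1.1  0.2 44.8] F [-0.5 -0.2 -2.4] grip 15.8 30.0 q6 -1.39
```

View pics/t3.png

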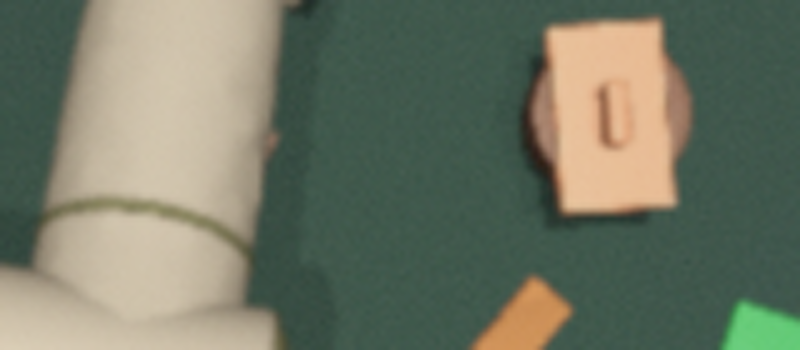

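The oblong lid is undisturbed on the round jar at (613,115); the arm hides the oblong jar for now. Lowering the square lid.

```bash

python3 -m creep '[{"x":-0.6,"y":0,"z":14,"rx":0,"ry":0,"rz":0},{"x":0,"y":0,"z":12,"rx":0,"ry":0,"rz":0},{"x":0,"y":0,"z":9,"rx":0,"ry":0,"rz":0},{"x":0,"y":0,"z":5,"rx":0,"ry":0,"rz":0},{"x":0,"y":0,"z":2.5,"rx":0,"ry":0,"rz":0}]' >/dev/null
python3 -m creep '[{"x":0,"y":0,"z":0,"rx":0,"ry":0,"rz":0},{"x":0,"y":0,"z":0,"rx":0,"ry":0,"rz":0},{"x":0,"y":0,"z":0,"rx":0,"ry":0,"rz":0},{"x":0,"y":0,"z":0,"rx":0,"ry":0,"rz":0},{"x":0,"y":0,"z":0,"rx":0,"ry":0,"rz":0}]' >/dev/null
python3 to.py 0.6519 0.0074 0.0713 160.1
```

```text
t 15.8 tcp [0.6528 0.0071 0.0778] yaw 160.1 tilt 0.02 now [ 0.9 -0.   6.5] rz -0.001 after turn [ 0.9 -0.   6.5] F [ 0.1  0.3 -2. ] grip 15.8 30.0 q6 -1.39
```

```bash

python3 -m creep '[{"x":0.9,"y":0,"z":2.5,"rx":0,"ry":0,"rz":0},{"x":0,"y":0,"z":2,"rx":0,"ry":0,"rz":0},{"x":0,"y":0,"z":1,"rx":0,"ry":0,"rz":0},{"x":0,"y":0,"z":0.6,"rx":0,"ry":0,"rz":0},{"x":0,"y":0,"z":0.4,"rx":0,"ry":0,"rz":0}]'
python3 -m creep '[{"x":0,"y":0,"z":0.4,"rx":0,"ry":0,"rz":0},{"x":0,"y":0,"z":0,"rx":0,"ry":0,"rz":0},{"x":0,"y":0,"z":0,"rx":0,"ry":0,"rz":0},{"x":0,"y":0,"z":0,"rx":0,"ry":0,"rz":0},{"x":0,"y":0,"z":0,"rx":0,"ry":0,"rz":0}]'
```

```text
clock: 16.3
tool_pos: [0.6518, 0.0074, 0.0714]
tcp_rot: [-0.0, 0.173, 0.985, -0.0]
force: [-2.8, 0.3, 1.2]
grip_width: 0.0158
gripper_force: 30.0
clock: 16.8
tool_pos: [0.6519, 0.0075, 0.0713]
tcp_rot: [0.0, 0.173, 0.985, -0.0]
force: [-5.8, 0.5, 5.5]
grip_width: 0.0158
gripper_force: 30.0
```

Contact on the rim at z 0.0713. Release, rise, and head for the oblong lid.

```bash

python3 -m creep '[{"x":0,"y":0,"z":0,"rx":0,"ry":0,"rz":0},{"x":0,"y":0,"z":0,"rx":0,"ry":0,"rz":0},{"x":0,"y":0,"z":0,"rx":0,"ry":0,"rz":0},{"x":0,"y":0,"z":0,"rx":0,"ry":0,"rz":0},{"x":0,"y":0,"z":0,"rx":0,"ry":0,"rz":0}]' 40 >/dev/null
python3 -m creep '[{"x":0,"y":0,"z":-5,"rx":0,"ry":0,"rz":0},{"x":0,"y":0,"z":-15,"rx":0,"ry":0,"rz":0},{"x":0,"y":0,"z":-25,"rx":0,"ry":0,"rz":0},{"x":0,"y":0,"z":-30,"rx":0,"ry":0,"rz":0},{"x":0,"y":0,"z":-30,"rx":0,"ry":0,"rz":0}]'
python3 to.py 0.4893 -0.264 0.171 183.4
```

```text
clock: 17.8
tool_pos: [0.6519, 0.0075, 0.1783]
tcp_rot: [0.001, 0.173, 0.985, 0.0]
force: [-0.2, 0.2, 0.4]
grip_width: 0.0394
gripper_force: 0.0
t 17.8 tcp [0.6519 0.0075 0.1783] yaw 160.1 tilt 0.07 now [  60.3 -310.6    7.1] rz -0.407 after turn [ 178.4 -261.3    7.1] F [-0.2  0.2  0.4] grip 39.4 0.0 q6 -1.39
```

```bash

python3 -m creep '[{"x":0,"y":0,"z":0,"rx":0,"ry":0,"rz":-0.1357},{"x":0,"y":0,"z":0,"rx":0,"ry":0,"rz":-0.1357},{"x":0,"y":0,"z":0,"rx":0,"ry":0,"rz":-0.1357},{"x":22.3,"y":-32.7,"z":0,"rx":0,"ry":0,"rz":0},{"x":22.3,"y":-32.7,"z":0,"rx":0,"ry":0,"rz":0}]' >/dev/null
python3 -m creep '[{"x":22.3,"y":-32.7,"z":0,"rx":0,"ry":0,"rz":0},{"x":22.3,"y":-32.7,"z":0,"rx":0,"ry":0,"rz":0},{"x":22.3,"y":-32.7,"z":0,"rx":0,"ry":0,"rz":0},{"x":22.3,"y":-32.7,"z":0,"rx":0,"ry":0,"rz":0},{"x":22.3,"y":-32.7,"z":0,"rx":0,"ry":0,"rz":0}]' >/dev/null
python3 -m creep '[{"x":22.3,"y":-32.7,"z":0,"rx":0,"ry":0,"rz":0},{"x":0,"y":0,"z":0,"rx":0,"ry":0,"rz":0},{"x":0,"y":0,"z":0,"rx":0,"ry":0,"rz":0},{"x":0,"y":0,"z":0,"rx":0,"ry":0,"rz":0},{"x":0,"y":0,"z":0,"rx":0,"ry":0,"rz":0}]' >/dev/null
python3 to.py 0.4893 -0.264 0.0772 183.4
python3 - <<'E'
from h import *
p,_=vision.camera("top"); cv2.imwrite("pics/t4.png",cv2.resize(p[105:215,290:435,::-1],None,fx=5.4,fy=5.4,interpolation=cv2.INTER_CUBIC))
E
```

```text
t 19.3 tcp [ 0.4899 -0.2633  0.176 ] yaw -176.5 tilt 0.02 now [ 0.7 -0.7 98.8] rz 0.002 after turn [ 0.7 -0.7 98.8] F [-0.7 -0.5  0.2] grip 40.3 0.0 q6 -2.34
```

View pics/t4.png

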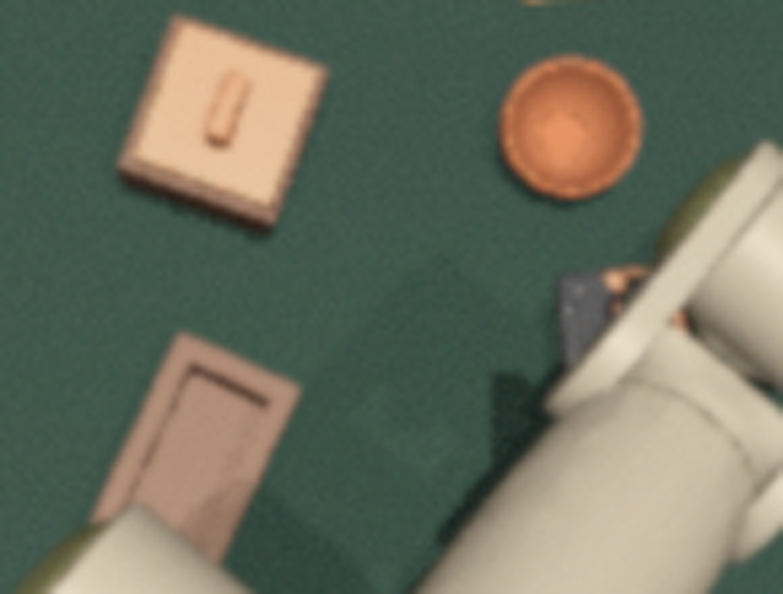

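The square lid sits on its jar at (225,122), squared up; I'll check it more closely later. The oblong jar's upper corners at (180,332) and (300,386) agree with the first measurement. The gripper is over the oblong lid, so descend.

```bash

python3 -m creep '[{"x":0.7,"y":-0.7,"z":15,"rx":0,"ry":0,"rz":0.002},{"x":0,"y":0,"z":25,"rx":0,"ry":0,"rz":0},{"x":0,"y":0,"z":20,"rx":0,"ry":0,"rz":0},{"x":0,"y":0,"z":15,"rx":0,"ry":0,"rz":0},{"x":0,"y":0,"z":10,"rx":0,"ry":0,"rz":0}]' >/dev/null
python3 -m creep '[{"x":0,"y":0,"z":6,"rx":0,"ry":0,"rz":0},{"x":0,"y":0,"z":4,"rx":0,"ry":0,"rz":0},{"x":0,"y":0,"z":3,"rx":0,"ry":0,"rz":0},{"x":0,"y":0,"z":0.5,"rx":0,"ry":0,"rz":0},{"x":0,"y":0,"z":0,"rx":0,"ry":0,"rz":0}]' >/dev/null
python3 to.py 0.4893 -0.264 0.0772 183.4
python3 -m creep '[{"x":0,"y":0,"z":0,"rx":0,"ry":0,"rz":0},{"x":0,"y":0,"z":0,"rx":0,"ry":0,"rz":0},{"x":0,"y":0,"z":0,"rx":0,"ry":0,"rz":0},{"x":0,"y":0,"z":0,"rx":0,"ry":0,"rz":0},{"x":0,"y":0,"z":0,"rx":0,"ry":0,"rz":0}]' 8
python3 to.py 0.4893 -0.264 0.0772 183.4
```

```text
t 20.35 tcp [ 0.4888 -0.2651  0.0775] yaw -176.7 tilt 0.03 now [-0.6  1.1  0.3] rz -0.002 after turn [-0.6  1.1  0.3] F [-0.7 -0.8  0.2] grip 40.4 0.0 q6 -2.34
clock: 20.85
tool_pos: [0.4887, -0.2651, 0.0774]
tcp_rot: [0.0, -0.029, 1.0, -0.0]
force: [0.6, -0.4, 1.7]
grip_width: 0.0156
gripper_force: 30.0
t 20.85 tcp [ 0.4887 -0.2651  0.0774] yaw -176.7 tilt 0.01 now [-0.7  1.   0.2] rz -0.002 after turn [-0.7  1.   0.2] F [ 0.6 -0.4  1.7] grip 15.6 30.0 q6 -2.34
```

```bash

python3 -m creep '[{"x":0,"y":0,"z":-2,"rx":0,"ry":0,"rz":0},{"x":0,"y":0,"z":-10,"rx":0,"ry":0,"rz":0},{"x":0,"y":0,"z":-20,"rx":0,"ry":0,"rz":0},{"x":0,"y":0,"z":-30,"rx":0,"ry":0,"rz":0},{"x":0,"y":0,"z":-38,"rx":0,"ry":0,"rz":0}]'
python3 to.py 0.4362 0.026 0.1775 154.7
```

```text
clock: 21.35
tool_pos: [0.4881, -0.2646, 0.178]
tcp_rot: [-0.001, -0.029, 1.0, 0.001]
force: [0.5, -0.4, -1.4]
grip_width: 0.0157
gripper_force: 30.0
t 21.35 tcp [ 0.4881 -0.2646  0.178 ] yaw -176.7 tilt 0.13 now [ 35.2 293.1   1. ] rz 0.499 after turn [171.1 240.5   1. ] F [ 0.5 -0.4 -1.4] grip 15.7 30.0 q6 -2.34
```

```bash

python3 -m creep '[{"x":0,"y":0,"z":0,"rx":0,"ry":0,"rz":0.125},{"x":0,"y":0,"z":0,"rx":0,"ry":0,"rz":0.125},{"x":0,"y":0,"z":0,"rx":0,"ry":0,"rz":0.125},{"x":0,"y":0,"z":0,"rx":0,"ry":0,"rz":0.124},{"x":6.8,"y":9.6,"z":0,"rx":0,"ry":0,"rz":0}]' >/dev/null
python3 -m creep '[{"x":13.7,"y":19.2,"z":0,"rx":0,"ry":0,"rz":0},{"x":22.2,"y":31.3,"z":0,"rx":0,"ry":0,"rz":0},{"x":22.2,"y":31.3,"z":0,"rx":0,"ry":0,"rz":0},{"x":22.2,"y":31.3,"z":0,"rx":0,"ry":0,"rz":0},{"x":22.2,"y":31.3,"z":0,"rx":0,"ry":0,"rz":0}]' >/dev/null
python3 -m creep '[{"x":22.2,"y":31.3,"z":0,"rx":0,"ry":0,"rz":0},{"x":22.2,"y":31.3,"z":0,"rx":0,"ry":0,"rz":0},{"x":12,"y":16.8,"z":0,"rx":0,"ry":0,"rz":0},{"x":5,"y":7.2,"z":0,"rx":0,"ry":0,"rz":0},{"x":0,"y":0,"z":10,"rx":0,"ry":0,"rz":0}]' >/dev/null
python3 -m creep '[{"x":0,"y":0,"z":20,"rx":0,"ry":0,"rz":0},{"x":0,"y":0,"z":25,"rx":0,"ry":0,"rz":0},{"x":0,"y":0,"z":20,"rx":0,"ry":0,"rz":0},{"x":0,"y":0,"z":12,"rx":0,"ry":0,"rz":0},{"x":0,"y":0,"z":6,"rx":0,"ry":0,"rz":0}]' >/dev/null
python3 -m creep '[{"x":0,"y":0,"z":2,"rx":0,"ry":0,"rz":0},{"x":0,"y":0,"z":0,"rx":0,"ry":0,"rz":0},{"x":0,"y":0,"z":0,"rx":0,"ry":0,"rz":0},{"x":0,"y":0,"z":0,"rx":0,"ry":0,"rz":0},{"x":0,"y":0,"z":0,"rx":0,"ry":0,"rz":0}]'
python3 to.py 0.4362 0.026 0.0654 154.7
```

```text
clock: 23.85
tool_pos: [0.4373, 0.0254, 0.0826]
tcp_rot: [0.0, 0.219, 0.976, 0.0]
force: [0.0, 1.0, -1.0]
grip_width: 0.0157
gripper_force: 30.0
t 23.85 tcp [0.4373 0.0254 0.0826] yaw 154.7 tilt 0.04 now [ 1.3  0.  17.2] rz -0.0 after turn [ 1.3  0.  17.2] F [ 0.  1. -1.] grip 15.7 30.0 q6 -1.34
```

```bash

python3 -m creep '[{"x":1.3,"y":0,"z":5,"rx":0,"ry":0,"rz":0},{"x":0,"y":0,"z":5,"rx":0,"ry":0,"rz":0},{"x":0,"y":0,"z":3,"rx":0,"ry":0,"rz":0},{"x":0,"y":0,"z":2,"rx":0,"ry":0,"rz":0},{"x":0,"y":0,"z":0.8,"rx":0,"ry":0,"rz":0}]' >/dev/null
python3 -m creep '[{"x":0,"y":0,"z":0.6,"rx":0,"ry":0,"rz":0},{"x":0,"y":0,"z":0.5,"rx":0,"ry":0,"rz":0},{"x":0,"y":0,"z":0.4,"rx":0,"ry":0,"rz":0},{"x":0,"y":0,"z":0,"rx":0,"ry":0,"rz":0},{"x":0,"y":0,"z":0,"rx":0,"ry":0,"rz":0}]'
```

```text
clock: 24.85
tool_pos: [0.4361, 0.026, 0.0653]
tcp_rot: [0.0, 0.219, 0.976, -0.0]
force: [-2.1, -0.0, 6.0]
grip_width: 0.0157
gripper_force: 30.0
```

```bash

python3 -m creep '[{"x":0,"y":0,"z":0,"rx":0,"ry":0,"rz":0},{"x":0,"y":0,"z":0,"rx":0,"ry":0,"rz":0},{"x":0,"y":0,"z":0,"rx":0,"ry":0,"rz":0},{"x":0,"y":0,"z":0,"rx":0,"ry":0,"rz":0},{"x":0,"y":0,"z":0,"rx":0,"ry":0,"rz":0}]' 40 >/dev/null
python3 -m creep '[{"x":0,"y":0,"z":-5,"rx":0,"ry":0,"rz":0},{"x":0,"y":0,"z":-15,"rx":0,"ry":0,"rz":0},{"x":0,"y":0,"z":-25,"rx":0,"ry":0,"rz":0},{"x":0,"y":0,"z":-30,"rx":0,"ry":0,"rz":0},{"x":0,"y":0,"z":-30,"rx":0,"ry":0,"rz":0}]'
python3 to.py 0.4978 0.3084 0.171 131.7
```

```text
clock: 25.85
tool_pos: [0.4358, 0.0261, 0.1714]
tcp_rot: [-0.0, 0.219, 0.976, 0.0]
force: [-0.3, -0.4, 0.0]
grip_width: 0.0398
gripper_force: 0.0
t 25.85 tcp [0.4358 0.0261 0.1714] yaw 154.7 tilt 0.0 now [ 64.6 281.7   0.4] rz 0.401 after turn [169.5 234.1   0.4] F [-0.3 -0.4  0. ] grip 39.8 0.0 q6 -1.34
```

```bash

python3 -m creep '[{"x":0,"y":0,"z":0,"rx":0,"ry":0,"rz":0.1337},{"x":0,"y":0,"z":0,"rx":0,"ry":0,"rz":0.1337},{"x":0,"y":0,"z":0,"rx":0,"ry":0,"rz":0.1337},{"x":21.2,"y":29.3,"z":0,"rx":0,"ry":0,"rz":0},{"x":21.2,"y":29.3,"z":0,"rx":0,"ry":0,"rz":0}]' >/dev/null
python3 -m creep '[{"x":21.2,"y":29.3,"z":0,"rx":0,"ry":0,"rz":0},{"x":21.2,"y":29.3,"z":0,"rx":0,"ry":0,"rz":0},{"x":21.2,"y":29.3,"z":0,"rx":0,"ry":0,"rz":0},{"x":21.2,"y":29.3,"z":0,"rx":0,"ry":0,"rz":0},{"x":21.2,"y":29.3,"z":0,"rx":0,"ry":0,"rz":0}]' >/dev/null
python3 -m creep '[{"x":21.2,"y":29.3,"z":0,"rx":0,"ry":0,"rz":0},{"x":0,"y":0,"z":0,"rx":0,"ry":0,"rz":0},{"x":0,"y":0,"z":0,"rx":0,"ry":0,"rz":0},{"x":0,"y":0,"z":0,"rx":0,"ry":0,"rz":0},{"x":0,"y":0,"z":0,"rx":0,"ry":0,"rz":0}]' >/dev/null
python3 to.py 0.4978 0.3084 0.0712 131.7
python3 - <<'E'
from h import *
p,_=vision.camera("top"); cv2.imwrite("pics/t5.png",cv2.resize(p[105:215,300:435,::-1],None,fx=5.4,fy=5.4,interpolation=cv2.INTER_CUBIC))
E
```

```text
t 27.35 tcp [0.4982 0.3077 0.1702] yaw 131.6 tilt 0.01 now [ 0.8  0.2 99. ] rz -0.001 after turn [ 0.8  0.2 99. ] F [ 0.  -0.3  0.1] grip 39.9 0.0 q6 -0.37
```

View pics/t5.png

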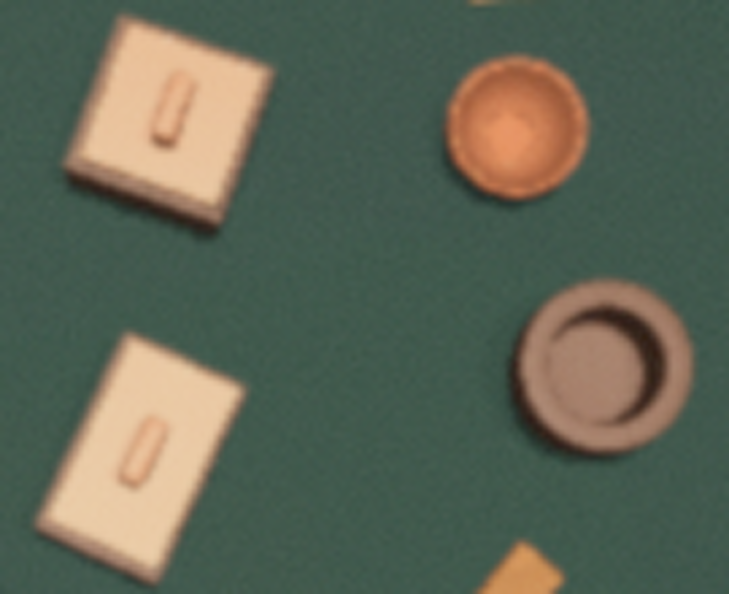

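Both lids look squared up and centred: square at (170,115), oblong at (142,455). The round jar is now open at about (606,366). I'll measure with colour masks.

```bash
python3 - <<'E'
from h import *
im=cv2.imread("pics/t5.png"); f=lambda uv:(np.array(uv,float)+.5)/5.4-.5+[300,105]
for q in [(170,40),(190,150),(150,217),(560,410),(600,295),(640,439),(300,300),(142,380),(90,550)]: print(q,im[q[1],q[0]])
S=im[:,:,2].astype(int)
m=(S>200).astype(np.uint8)
for n,z in (("sq",.067),("ob",.061)):
    mm=m.copy(); mm[:,300:]=0
    if n=="sq": mm[280:]=0
    else: mm[:280]=0
    c=max(cv2.findContours(mm,0,1)[0],key=cv2.contourArea); r=cv2.minAreaRect(c); print(n,r,onplane("top",f([r[0]]),z)[0].round(4))
m=((im[:,:,2].astype(int)-im[:,:,1])>15).astype(np.uint8); m[:,:450]=0; m[:240]=0; m[500:]=0
c=max(cv2.findContours(m,0,1)[0],key=cv2.contourArea); print(cv2.boundingRect(c))
# fit upper part of outline as circle
p=c[:,0].astype(float); p=p[p[:,1]<370]; A=np.c_[2*p,np.ones(len(p))]; s=np.linalg.lstsq(A,(p**2).sum(1),rcond=None)[0]; print("circ",s[:2],np.sqrt(s[2]+s[0]**2+s[1]**2),onplane("top",f([s[:2]]),.064))
E
```

```text
(170, 40) [150 182 219]
(190, 150) [158 195 233]
(150, 217) [52 61 48]
(560, 410) [103 125 162]
(600, 295) [102 123 160]
(640, 439) [ 94 114 148]
(300, 300) [77 89 65]
(142, 380) [164 201 234]
(90, 550) [101 118 151]
sq ((171.6790313720703, 113.33964538574219), (145.8489532470703, 143.27662658691406), 19.932537078857422) [0.6526 0.0074 0.067 ]
ob ((142.5299072265625, 453.4556884765625), (120.99162292480469, 199.3804168701172), 24.997644424438477) [0.4371 0.0261 0.061 ]
(515, 281, 177, 172)
circ [604.43139445 368.96817664] 88.14038209179223 [[ 0.49033427 -0.26560739  0.064     ]]
```

```bash

python3 -m creep '[{"x":0,"y":0,"z":15,"rx":0,"ry":0,"rz":0},{"x":0,"y":0,"z":25,"rx":0,"ry":0,"rz":0},{"x":0,"y":0,"z":20,"rx":0,"ry":0,"rz":0},{"x":0,"y":0,"z":15,"rx":0,"ry":0,"rz":0},{"x":0,"y":0,"z":10,"rx":0,"ry":0,"rz":0}]' >/dev/null
python3 -m creep '[{"x":0,"y":0,"z":6,"rx":0,"ry":0,"rz":0},{"x":0,"y":0,"z":4,"rx":0,"ry":0,"rz":0},{"x":0,"y":0,"z":3,"rx":0,"ry":0,"rz":0},{"x":0,"y":0,"z":0.5,"rx":0,"ry":0,"rz":0},{"x":0,"y":0,"z":0,"rx":0,"ry":0,"rz":0}]' >/dev/null
python3 to.py 0.4978 0.3084 0.0712 131.7
python3 -m creep '[{"x":0,"y":0,"z":0,"rx":0,"ry":0,"rz":0},{"x":0,"y":0,"z":0,"rx":0,"ry":0,"rz":0},{"x":0,"y":0,"z":0,"rx":0,"ry":0,"rz":0},{"x":0,"y":0,"z":0,"rx":0,"ry":0,"rz":0},{"x":0,"y":0,"z":0,"rx":0,"ry":0,"rz":0}]' 8
python3 -m creep '[{"x":0,"y":0,"z":-2,"rx":0,"ry":0,"rz":0},{"x":0,"y":0,"z":-10,"rx":0,"ry":0,"rz":0},{"x":0,"y":0,"z":-20,"rx":0,"ry":0,"rz":0},{"x":0,"y":0,"z":-30,"rx":0,"ry":0,"rz":0},{"x":0,"y":0,"z":-38,"rx":0,"ry":0,"rz":0}]'
python3 to.py 0.491 -0.2662 0.171 131.7
```

```text
t 28.4 tcp [0.4983 0.3087 0.0717] yaw 131.7 tilt 0.03 now [ 0.1 -0.5  0.5] rz 0.0 after turn [ 0.1 -0.5  0.5] F [-0.5 -1.   0.6] grip 39.9 0.0 q6 -0.37
clock: 28.9
tool_pos: [0.4981, 0.3086, 0.0715]
tcp_rot: [0.0, 0.409, 0.913, 0.0]
force: [0.6, 0.4, 0.2]
grip_width: 0.0155
gripper_force: 30.0
clock: 29.4
tool_pos: [0.4975, 0.3084, 0.1722]
tcp_rot: [-0.001, 0.409, 0.913, -0.001]
force: [-0.0, 0.7, -1.6]
grip_width: 0.016
gripper_force: 30.0
t 29.4 tcp [0.4975 0.3084 0.1722] yaw 131.7 tilt 0.12 now [-424.6 -387.2    1.6] rz 0.0 after turn [-424.7 -387.1    1.6] F [-0.   0.7 -1.6] grip 16.0 30.0 q6 -0.37
```

```bash

python3 -m creep '[{"x":-9,"y":-8,"z":0,"rx":0,"ry":0,"rz":0},{"x":-17,"y":-16,"z":0,"rx":0,"ry":0,"rz":0},{"x":-25.8,"y":-23.6,"z":0,"rx":0,"ry":0,"rz":0},{"x":-25.8,"y":-23.6,"z":0,"rx":0,"ry":0,"rz":0},{"x":-25.8,"y":-23.6,"z":0,"rx":0,"ry":0,"rz":0}]' >/dev/null
python3 -m creep '[{"x":-25.8,"y":-23.6,"z":0,"rx":0,"ry":0,"rz":0},{"x":-25.8,"y":-23.6,"z":0,"rx":0,"ry":0,"rz":0},{"x":-25.8,"y":-23.6,"z":0,"rx":0,"ry":0,"rz":0},{"x":-25.8,"y":-23.6,"z":0,"rx":0,"ry":0,"rz":0},{"x":-25.8,"y":-23.6,"z":0,"rx":0,"ry":0,"rz":0}]' >/dev/null
python3 -m creep '[{"x":-25.8,"y":-23.6,"z":0,"rx":0,"ry":0,"rz":0},{"x":-25.8,"y":-23.6,"z":0,"rx":0,"ry":0,"rz":0},{"x":-25.8,"y":-23.6,"z":0,"rx":0,"ry":0,"rz":0},{"x":-25.8,"y":-23.6,"z":0,"rx":0,"ry":0,"rz":0},{"x":-25.8,"y":-23.6,"z":0,"rx":0,"ry":0,"rz":0}]' >/dev/null
python3 -m creep '[{"x":-25.8,"y":-23.6,"z":0,"rx":0,"ry":0,"rz":0},{"x":-25.8,"y":-23.6,"z":0,"rx":0,"ry":0,"rz":0},{"x":-8,"y":-6.5,"z":0,"rx":0,"ry":0,"rz":0},{"x":-3.6,"y":-2.7,"z":0,"rx":0,"ry":0,"rz":0},{"x":0,"y":0,"z":10,"rx":0,"ry":0,"rz":0}]' >/dev/null
python3 -m creep '[{"x":0,"y":0,"z":20,"rx":0,"ry":0,"rz":0},{"x":0,"y":0,"z":20,"rx":0,"ry":0,"rz":0},{"x":0,"y":0,"z":15,"rx":0,"ry":0,"rz":0},{"x":0,"y":0,"z":7,"rx":0,"ry":0,"rz":0},{"x":0,"y":0,"z":0,"rx":0,"ry":0,"rz":0}]' >/dev/null
python3 -m creep '[{"x":0,"y":0,"z":0,"rx":0,"ry":0,"rz":0},{"x":0,"y":0,"z":0,"rx":0,"ry":0,"rz":0},{"x":0,"y":0,"z":0,"rx":0,"ry":0,"rz":0},{"x":0,"y":0,"z":0,"rx":0,"ry":0,"rz":0},{"x":0,"y":0,"z":0,"rx":0,"ry":0,"rz":0}]' >/dev/null
python3 to.py 0.491 -0.2662 0.0775 131.7
```

```text
t 32.4 tcp [ 0.4916 -0.2661  0.0996] yaw 131.7 tilt 0.02 now [ 0.3 -0.5 22.1] rz 0.0 after turn [ 0.3 -0.5 22.1] F [-0.3 -0.3 -1.7] grip 15.6 30.0 q6 -1.43
```

```bash

python3 -m creep '[{"x":0,"y":0,"z":7,"rx":0,"ry":0,"rz":0},{"x":0,"y":0,"z":6,"rx":0,"ry":0,"rz":0},{"x":0,"y":0,"z":4,"rx":0,"ry":0,"rz":0},{"x":0,"y":0,"z":2.5,"rx":0,"ry":0,"rz":0},{"x":0,"y":0,"z":1,"rx":0,"ry":0,"rz":0}]' >/dev/null
python3 -m creep '[{"x":0,"y":0,"z":0.6,"rx":0,"ry":0,"rz":0},{"x":0,"y":0,"z":0.6,"rx":0,"ry":0,"rz":0},{"x":0,"y":0,"z":0.5,"rx":0,"ry":0,"rz":0},{"x":0,"y":0,"z":0,"rx":0,"ry":0,"rz":0},{"x":0,"y":0,"z":0,"rx":0,"ry":0,"rz":0}]'
```

```text
clock: 33.4
tool_pos: [0.4917, -0.2661, 0.0775]
tcp_rot: [0.0, 0.409, 0.913, -0.0]
force: [-1.2, -0.1, 2.6]
grip_width: 0.016
gripper_force: 30.0
```

Contact again (force from −1.7 to +2.6 N). Release, rise, back away and look.

```bash

python3 -m creep '[{"x":0,"y":0,"z":0,"rx":0,"ry":0,"rz":0},{"x":0,"y":0,"z":0,"rx":0,"ry":0,"rz":0},{"x":0,"y":0,"z":0,"rx":0,"ry":0,"rz":0},{"x":0,"y":0,"z":0,"rx":0,"ry":0,"rz":0},{"x":0,"y":0,"z":0,"rx":0,"ry":0,"rz":0}]' 40 >/dev/null
python3 -m creep '[{"x":0,"y":0,"z":-5,"rx":0,"ry":0,"rz":0},{"x":0,"y":0,"z":-15,"rx":0,"ry":0,"rz":0},{"x":0,"y":0,"z":-25,"rx":0,"ry":0,"rz":0},{"x":0,"y":0,"z":-30,"rx":0,"ry":0,"rz":0},{"x":0,"y":0,"z":-40,"rx":0,"ry":0,"rz":0}]' >/dev/null
python3 -m creep '[{"x":-15,"y":35,"z":0,"rx":0,"ry":0,"rz":0},{"x":-15,"y":35,"z":0,"rx":0,"ry":0,"rz":0},{"x":-15,"y":35,"z":0,"rx":0,"ry":0,"rz":0},{"x":-15,"y":35,"z":0,"rx":0,"ry":0,"rz":0},{"x":-15,"y":35,"z":0,"rx":0,"ry":0,"rz":0}]' >/dev/null
python3 to.py 0.2125 -0.48 0.19 131.7
```

```text
t 34.9 tcp [ 0.6734 -0.2048  0.1927] yaw 131.7 tilt 0.02 now [ 101.2 -527.2    2.6] rz 0.0 after turn [ 101.1 -527.2    2.6] F [ 0.3 -0.6  0.8] grip 39.6 0.0 q6 -1.19
```

```bash

python3 -m creep '[{"x":8.4,"y":-44,"z":0,"rx":0,"ry":0,"rz":0},{"x":8.4,"y":-44,"z":0,"rx":0,"ry":0,"rz":0},{"x":8.4,"y":-44,"z":0,"rx":0,"ry":0,"rz":0},{"x":8.4,"y":-44,"z":0,"rx":0,"ry":0,"rz":0},{"x":8.4,"y":-44,"z":0,"rx":0,"ry":0,"rz":0}]' >/dev/null
python3 -m creep '[{"x":8.4,"y":-44,"z":0,"rx":0,"ry":0,"rz":0},{"x":8.4,"y":-44,"z":0,"rx":0,"ry":0,"rz":0},{"x":8.4,"y":-44,"z":0,"rx":0,"ry":0,"rz":0},{"x":8.4,"y":-44,"z":0,"rx":0,"ry":0,"rz":0},{"x":8.4,"y":-44,"z":0,"rx":0,"ry":0,"rz":0}]' >/dev/null
python3 -m creep '[{"x":8.4,"y":-44,"z":0,"rx":0,"ry":0,"rz":0},{"x":0,"y":0,"z":0,"rx":0,"ry":0,"rz":0},{"x":0,"y":0,"z":0,"rx":0,"ry":0,"rz":0},{"x":0,"y":0,"z":0,"rx":0,"ry":0,"rz":0},{"x":0,"y":0,"z":0,"rx":0,"ry":0,"rz":0}]'
python3 - <<'E'
from h import *
p,d=vision.camera("top"); im=cv2.resize(p[105:215,300:435,::-1],None,fx=5.4,fy=5.4,interpolation=cv2.INTER_CUBIC); cv2.imwrite("pics/t6.png",im)
f=lambda uv:(np.array(uv,float)+.5)/5.4-.5+[300,105]
m=(im[:,:,2]>200).astype(np.uint8)
for n,z,(a,b,c,e) in (("sq",.067,(0,280,0,300)),("ob",.061,(280,594,0,300)),("round",.073,(230,500,450,729))):
    mm=np.zeros_like(m); mm[a:b,c:e]=m[a:b,c:e]
    k=max(cv2.findContours(mm,0,1)[0],key=cv2.contourArea); r=cv2.minAreaRect(k); print(n,np.round(r[0],1),np.round(r[1],1),r[2],onplane("top",f([r[0]]),z)[0].round(4))
s,_=vision.camera("scene"); cv2.imwrite("pics/s6.png",cv2.resize(s[170:320,190:420,::-1],None,fx=3.4,fy=3.4,interpolation=cv2.INTER_CUBIC))
E
```

```text
clock: 36.4
tool_pos: [0.2504, -0.458, 0.1923]
tcp_rot: [0.0, 0.408, 0.913, 0.0]
force: [-0.4, -0.1, -0.5]
grip_width: 0.0396
gripper_force: 0.0
sq [171.7 113.3] [144.8 142.4] 19.77607536315918 [0.6526 0.0074 0.067 ]
ob [142.6 453.4] [120.3 198.4] 25.09625244140625 [0.4372 0.026  0.061 ]
round [607.5 365. ] [150. 147.] 90.0 [ 0.4918 -0.2658  0.073 ]
```

View pics/t6.png

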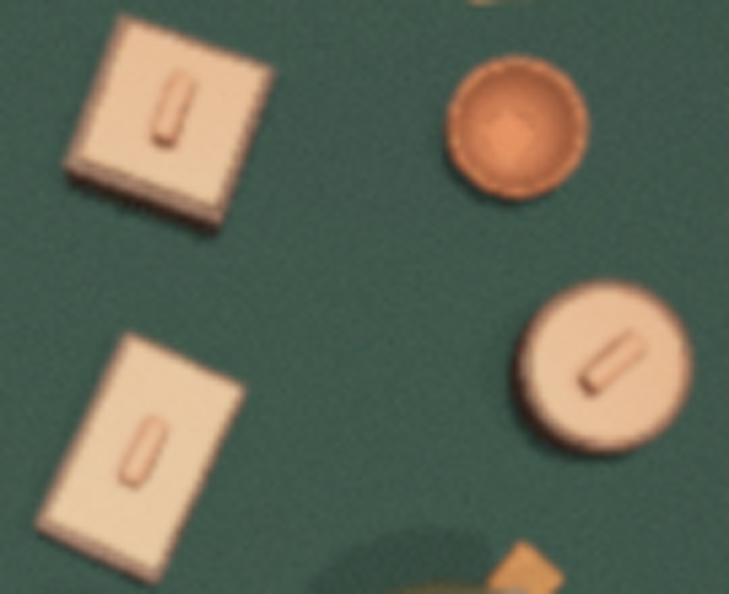

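View pics/s6.png

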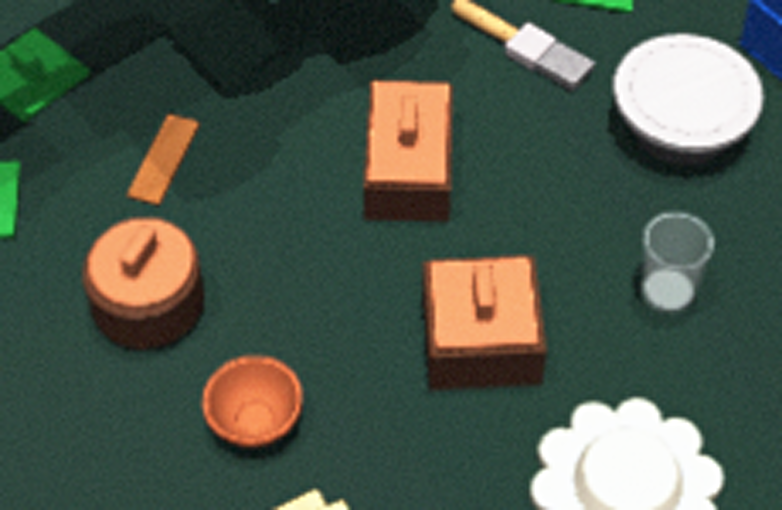

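Both views show each lid flat and centred on its own jar. In the top view they are at square (172,113), oblong (143,453) and round (607,365). The bowl and tumbler haven't moved, and the wheel is empty. Handing in.

```bash
python3 -c "
from plant import manip
print(manip.job_done())"
```

```text
the job is handed in; nothing more can be done
None
```

I handed the job in at about 36 s: each lid lies flat on the jar of its own shape, within about 2 mm of centre by the camera and squared up; the round lid waited on the wheel, and the bowl and tumbler look unmoved (no verdict came back).

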